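# Nest the angle caul on its stand in the violin workshop

### The job

Put the aluminium angle caul (the clamping pad with the blue grip) away on the matching wide aluminium angle of its wooden stand: lower it on, don't drop it, so that the two angles nest ridge over ridge with their ends about flush, then let go. Leave the small brass caul with the black grip where it lies.

Things in the scene. Friction and masses are not known exactly. Their poses are not given: they have to be found in the camera images.
- alu_caul: Loose caul to move, about 0.17 kg: 90 deg aluminium angle 140 long, legs 40 wide, 5 thick, lying ridge up like a roof (57 wide, ridge 31.8 high). A blue grip bar stands on the ridge at mid-length: 60 long (x), 14 thick (y), top 67.8 above the feet; pinch it across y from above. Origin: centre of underside, level with the feet. x along the ridge, y across, z up. Both ends alike.
- alu_angle: Stand for the caul, fixed: dark board 170 x 80 x 12 with a plain aluminium angle on it, same section and length as the caul, ridge up, 43.8 above the bench. Origin: centre of the board's underside; x along the ridge, y across, z up. Nested (either end first), the caul's origin is 19.1 straight above this origin (12 board + 7.1 for the leg thickness), inner faces on outer faces.
- brass_caul: Bystander, loose: a smaller brass caul of the same kind, 100 long, legs 25 wide and 4 thick, 35 wide over the feet, ridge 20.5 high, with a black grip bar (60 x 14) whose top is 56.5 high. Origin: centre of its underside; x along the ridge. To be left where it is.
- brass_angle: Bystander, fixed: a stand like the other (dark board 170 x 80 x 12) but with a narrow brass angle, 100 long, legs 25, 4 thick, ridge 32.5 above the bench. Origin: centre of the board's underside; x along the ridge. Not used.
Things that resemble listed ones, but are neither listed nor needed, are in the scene too. Leave any green look-alike of the alu_caul alone.

How it is judged:
At the end, for the whole second after the job is handed in: The aluminium caul rests, released and still, nested on the aluminium angle of the stand: ridges in line within 10 degrees and 10 mm, upright within 10 degrees, ends flush within 15 mm, and seated (from 5 mm below to 8 mm above its nested height) (x of alu_caul in the frame of alu_angle between -0.015 and 0.015 m and y of alu_caul in the frame of alu_angle between -0.01 and 0.01 m and z of alu_caul in the frame of alu_angle between 0.0141 and 0.0271 m and angle between the x axis of alu_caul and the x axis of alu_angle, either way round below 0.175 rad and angle between alu_caul's own z axis and vertical below 0.175 rad and contact force between alu_caul and alu_angle above 0.3 N and linear speed of alu_caul below 0.02 m/s and angular speed of alu_caul below 0.2 rad/s); the robot touches nothing.
It fails at once if the brass caul is moved more than 20 mm (distance of brass_caul from where it was at the start of the episode above 0.02 m).
It fails at once if the aluminium caul is dropped (falls free of the fingers faster than 0.8 m/s, about 30 mm of fall) (linear speed of alu_caul above 0.8 m/s and contact force between the fingers and alu_caul below 0.1 N).
It also fails if it takes over 35 s, if anything falls off the work surface, if the arm or the gripper's body presses on something with over 40 N, if the wrist force passes 120 N, or if a joint passes its speed limit or range.

### The arm

A 6-joint arm with a two-finger parallel gripper is mounted at the origin on the work surface. World frame = base frame: x ahead of the robot, y to its left, z up, the work surface at z = 0. Lengths are in m, angles in rad, forces in N, time in s.
With the tool pointing down it reaches from about 0.35 to 0.725 m from the base axis. Payload 6 kg.
Tool frame: the origin (TCP) lies at the very end of the fingers, on their centre line; the grasp point (between the pads) lies 19 mm behind it; z points along the fingers, y is the line along which they close (so a half turn about z gives the same grasp; the last joint's range is limited). The gripper opens to 85 mm and grips with 20 to 120 N. Pads are 22 mm wide; open, the fingers measure 114 mm over their backs; the gripper's body (76 mm by 85 mm) begins 54 mm behind the grasp point. The pads swing forward as they close: fully open they stand 13 mm farther back than shut.
Start: joints at [1.611, 0.04, 0.085, 0, -1.615, -0.334], TCP at [0.174, 0.574, 0.197] pointing down, gripper open.
Joint ranges: [-2.56, 2.56], [-1.29, 2.01], [-1.08, 1.49], [-3.29, 1.98], [-2.81, -0.18], [-2.99, 2.99]. Speed limits (rad/s): [2.57, 2.57, 3.01, 3.14, 3.14, 3.14].

### API

Orientations are given as a unit quaternion [x, y, z, w].
In Python, from rig import bot, cams, workorder gives the robot as it stands.
- The arm moves only by the tool step_arm, never from a script. Its argument "targets" is a list of rows, each a list of 7 numbers: the opening, from -1 (shut) to 1 (fully open), so that 0 is half open, then the shift along the tool's x, y, z in units of 30 mm (1.0 is 30 mm), then the turn, a rotation vector about the tool's x, y, z in units of 0.1 rad (1.0 is 0.1 rad). In form: [[hand, x, y, z, rx, ry, rz], ...]. A call has 1 to 20 rows; each row shifts and turns the commanded pose from where the row before left it, along the tool's axes as they then stand; what a row does not reach is not made up. A row lasts 1/12 s, in which the tool goes at most 41.7 mm and 7.16 degrees, less where a joint would pass 70% of its speed; a pose out of reach is approached as far as the arm can. A call with a number of a shift or a turn outside -1 to 1 is refused whole. A call with a gripper value outside its range is refused whole. The fingers move at their own pace and stop on an object; the grip force is fixed at half the most. Time passes only in rows, so rows that do not move let the fingers close. It gives the time, the measured TCP pose, the force, the opening and the grip force at its end, in the units of the state.
- bot.get_obs(): the state, without advancing time (a new reading comes with each control period).
- cams.snapshot(name): name is "scene" or "side" or "wrist"; returns a dict with "frame" (480x640x3 uint8, blue, green, red), "mtx" (3x3 intrinsics, pixels), "extrinsics" (4x4, takes a point from world to camera coordinates). Camera axes: x right, y up, looking along -z (the intrinsics and any distortion apply to the point x, -y, -z); pixel columns grow to the right and rows downward; lengths in m; the calibration is good to about 2 mm. A picture is of the moment at which its call begins. There is no depth.
- workorder.sign_off(): hands the job in; it is judged then, once.
The state is a dict: "t": time; "joints": joint angles; "dq": joint speeds; "tau": joint torques, N m; "position": TCP position; "eef_rot": TCP orientation; "ft_force": force on the tool from outside, world axes, zero at the start; "torque": the same for the moment, N m; "width": opening from 0.0 (shut) to 1.0 (fully open); "grasp_force": force on a finger pad.
Only numpy, scipy, OpenCV 4.12 (cv2) and the standard library are available. Lean on these libraries where they do the work, as an engineer would, in place of code of your own. Each camera call takes 0.05 s, during which the arm holds its last target. There are 200 camera calls.

## Working session

There is one attempt and no reset: what is moved stays moved. The work goes in short steps, Python scripts to look and compute and a tool call to move; the robot and the scene stay as the last step left them, time stands still between calls to the robot, and variables do not carry over. Pictures are saved under pics/ and viewed, at most 12 in all, crops included, and the job is handed in when it is done.

Besides the shell and the picture viewer there is one more tool, called after "Request:" in YAML: its name, and indented under it one key for each argument. step_arm: Moves the arm, as the interface text tells. Shifts and turns lie within -1 to 1; 1 stands for 30 mm of shift or 0.1 rad of turn. Its arguments: {"type":"object","properties":{"targets":{"type":"array","items":{"type":"array","items":{"type":"number"}}}},"required":["targets"]}

```bash
mkdir -p pics; ls; cat > h.py <<'E'
import numpy as np, cv2
from rig import bot, cams
def snap(n,name):
    s=cams.snapshot(n); f=np.array(s["frame"]); cv2.imwrite(f"pics/{name}.png",f)
    np.savez(f"pics/{name}.npz",f=f,K=s["mtx"],T=s["extrinsics"]); return s
def load(name): 
    d=np.load(f"pics/{name}.npz"); return d["f"],d["K"],d["T"]
def ray(uv,K,T):
    T=np.array(T);d=np.linalg.inv(K)@[uv[0],uv[1],1]; d=T[:3,:3].T@(d*[1,-1,-1]); return -T[:3,:3].T@T[:3,3],d
def onz(uv,K,T,z):
    c,d=ray(uv,K,T); return c+d*(z-c[2])/d[2]
def proj(p,K,T):
    q=np.array(T)[:3]@np.append(p,1); q=K@(q*[1,-1,-1]); return q[:2]/q[2]
E
python3 - <<'E'
from h import *
a=snap("scene","s1");b=snap("side","d1");c=snap("wrist","w1")
cv2.imwrite("pics/all.png",cv2.resize(np.vstack([np.hstack([np.array(a["frame"]),np.array(b["frame"])]),np.hstack([np.array(c["frame"]),0*np.array(c["frame"])])]),(800,600)))
for s in (a,b,c): print(np.round(-np.array(s["extrinsics"])[:3,:3].T@np.array(s["extrinsics"])[:3,3],3))
print(bot.get_obs())
E
```

```text
pics
[1.107 0.58  0.959]
[ 0.044 -0.544  0.49 ]
[0.255 0.551 0.373]
{'t': 0.15, 'joints': array([ 1.61070791e+00,  4.06731403e-02,  8.40783993e-02, -3.74359884e-04,
       -1.61551491e+00, -3.33683300e-01]), 'dq': array([ 0.00271301, -0.00166476,  0.00148424,  0.00209233,  0.00043959,
       -0.00099464]), 'tau': array([-1.62138422e-03, -3.68611479e+01,  3.47692966e+01,  6.93617553e+00,
       -4.34788613e-03, -7.45889793e-06]), 'position': array([0.1735913 , 0.57402712, 0.19582228]), 'eef_rot': array([ 9.89232631e-01, -1.46350048e-01, -6.17947713e-05,  6.79965716e-04]), 'ft_force': array([-0.04857787, -0.53665736, -1.18636744]), 'torque': array([-0.05933373,  0.07180789,  0.05417894]), 'grasp_force': 0.0, 'width': 1.0028060609188327}
```

View pics/s1.png

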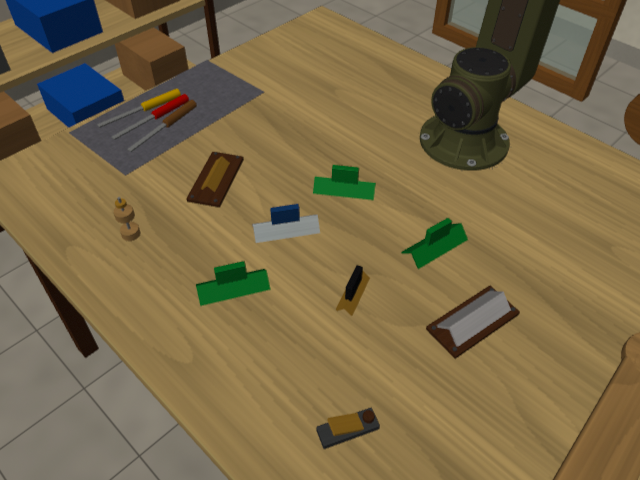

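View pics/all.png

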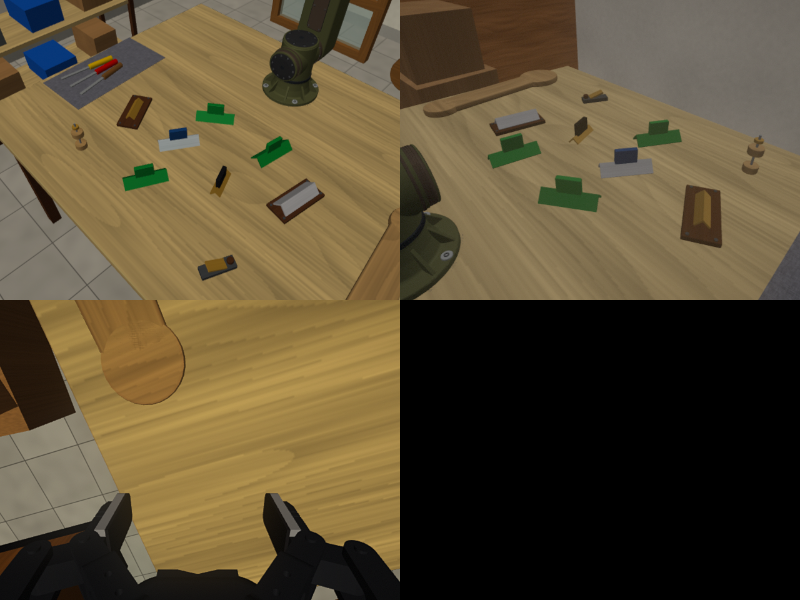

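The aluminium caul with the blue grip is at scene (285,225) and its stand at (475,320). The brass caul is at (353,290), the green look-alikes at (233,283), (345,185) and (436,243). I'll take a rough fix from colour masks.

```bash
python3 - <<'E'
from h import *
def comp(f,m,box):
    z=np.zeros(m.shape,np.uint8);x0,y0,x1,y1=box;z[y0:y1,x0:x1]=m[y0:y1,x0:x1]*255
    n,l,s,c=cv2.connectedComponentsWithStats(z);i=1+np.argmax(s[1:,4]);return l==i,s[i],c[i]
for nm,bb,cb,sb in (("s1",(250,190,330,250),(245,190,330,250),(420,275,530,360)),("d1",(320,225,440,300),(320,225,430,300),(130,165,250,230))):
    f,K,T=load(nm);h=cv2.cvtColor(f,cv2.COLOR_BGR2HSV);H,S,V=[h[...,i] for i in range(3)]
    white=(S<60)&(V>90); blue=(H>100)&(H<130)&(S>60)
    for lab,m,b,z in (("grip",blue,bb,.05),("caul",white,cb,.016),("stand",white,sb,.028)):
        try: M,s,c=comp(f,m,b)
        except Exception as e: print(nm,lab,e);continue
        r=cv2.minAreaRect(np.argwhere(M)[:,::-1].astype(np.float32))
        box=cv2.approxPolyDP(cv2.convexHull(np.argwhere(M)[:,::-1].astype(np.int32)),2.5,True)[:,0]
        print(nm,lab,s,c.round(1),onz(c,K,T,z).round(3),box.tolist())
        if lab=="stand": print([onz(p,K,T,.0438).round(3).tolist() for p in box])
        if lab=="grip": print([onz(p,K,T,.0678).round(3).tolist() for p in box])
    for n,p in (("brass",(353,290)),("g1",(233,283)),("g2",(345,185)),("g3",(436,243))):
        if nm=="s1": print(n,onz(p,K,T,.03).round(3))
f=load("s1")[0];g=load("d1")[0]
cv2.imwrite("pics/z.png",np.vstack([np.hstack([cv2.resize(f[185:260,240:340],(400,300),interpolation=2),cv2.resize(f[275:365,420:540],(400,300))]),np.hstack([cv2.resize(g[225:300,320:420],(400,300)),cv2.resize(g[155:245,135:255],(400,300))])]))
E
```

```text
s1 grip [271 204  28  21 462] [284.6 213.9] [ 0.528 -0.093  0.05 ] [[298, 220], [272, 224], [271, 208], [297, 204]]
[[0.532, -0.047, 0.068], [0.577, -0.076, 0.068], [0.547, -0.112, 0.068], [0.501, -0.082, 0.068]]
s1 caul [ 252  215   68   28 1145] [285.8 228.9] [ 0.535 -0.083  0.016] [[319, 232], [256, 242], [252, 224], [317, 215]]
s1 stand [ 438  292   73   54 1834] [476.2 316.4] [0.442 0.339 0.028] [[510, 308], [459, 345], [438, 327], [488, 292], [503, 292]]
[[0.393, 0.377, 0.044], [0.526, 0.357, 0.044], [0.522, 0.308, 0.044], [0.391, 0.327, 0.044], [0.371, 0.347, 0.044]]
brass [0.561 0.136 0.03 ]
g1 [ 0.714 -0.041  0.03 ]
g2 [ 0.356 -0.078  0.03 ]
g3 [0.351 0.175 0.03 ]
d1 grip [344 236  36   7 142] [361.3 239.2] [ 0.541 -0.077  0.05 ] [[379, 238], [344, 241]]
[[0.544, -0.112, 0.068], [0.496, -0.081, 0.068]]
d1 caul [ 320  253   86   32 1891] [361.8 269.7] [ 0.514 -0.106  0.016] [[405, 276], [322, 284], [320, 261], [401, 253]]
d1 stand [ 152  174   72   33 1264] [187.1 189.9] [0.431 0.324 0.028] [[223, 189], [158, 206], [152, 189], [217, 174]]
[[0.474, 0.249, 0.044], [0.344, 0.271, 0.044], [0.367, 0.346, 0.044], [0.502, 0.319, 0.044]]
```

View pics/z.png

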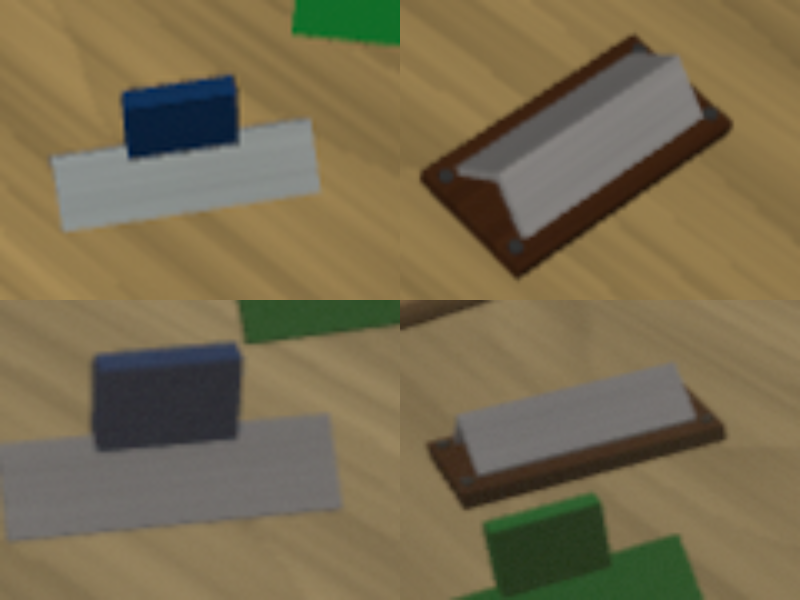

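Request:
step_arm:
  targets:
    - [1, 0.88, 0.88, 0, 0, 0, 0]
    - [1, 0.88, 0.88, 0, 0, 0, 0]
    - [1, 0.88, 0.88, 0, 0, 0, 0]
    - [1, 0.88, 0.88, 0, 0, 0, 0]
    - [1, 0.88, 0.88, 0, 0, 0, 0]
    - [1, 0.88, 0.88, 0, 0, 0, 0]
    - [1, 0.88, 0.88, 0, 0, 0, 0]
    - [1, 0.88, 0.88, 0, 0, 0, 0]
    - [1, 0, 0, 0, 0, 0, 0]

```text
t: 0.9
position: [0.3168, 0.3071, 0.1977]
eef_rot: [0.989, -0.148, 0.001, -0.001]
ft_force: [-0.1, 0.6, 0.9]
width: 0.999
grasp_force: 0.0
```

```bash
python3 - <<'E'
from h import *
s=snap("wrist","w2");o=bot.get_obs();print(o["t"],o["position"],o["eef_rot"])
K,T=s["mtx"],s["extrinsics"];print(K)
print([proj(p,K,T).round().tolist() for p in [(.367,.346,.0438),(.502,.319,.0438),(.526,-.091,.068)]])
E
```

```text
0.95 [0.31590786 0.30894102 0.19726953] [ 9.88954755e-01 -1.48215156e-01  2.93783935e-04 -8.20952178e-04]
[[372.97876461   0.         315.63045905]
 [  0.         372.97876461 234.41318183]
 [  0.           0.           1.        ]]
[[258.0, 162.0], [230.0, -19.0], [875.0, -325.0]]
```

View pics/w2.png

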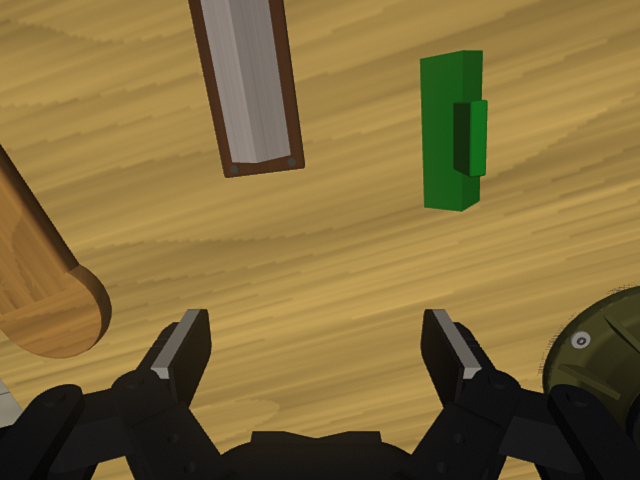

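The near ridge end of the stand is at (258,164), 2 px from where I predicted it (258,162), so the stand fix is good. Next I'll hover near the caul.

Request:
step_arm:
  targets:
    - [1, 0.78, 0.97, 0, 0, 0, 0]
    - [1, 0.78, 0.97, 0, 0, 0, 0]
    - [1, 0.78, 0.97, 0, 0, 0, 0]
    - [1, 0.78, 0.97, 0, 0, 0, 0]
    - [1, 0.78, 0.97, 0, 0, 0, 0]
    - [1, 0.78, 0.97, 0, 0, 0, 0]
    - [1, 0.78, 0.97, 0, 0, 0, 0]
    - [1, 0.78, 0.97, 0, 0, 0, 0]
    - [1, 0.78, 0.97, 0, 0, 0, 0]
    - [1, 0.78, 0.97, 0, 0, 0, 0]
    - [1, 0.78, 0.97, 0, 0, 0, 0]
    - [1, 0, 0, 0, 0, 0, 0.92]
    - [1, 0, 0, 0, 0, 0, 0.92]
    - [1, 0, 0, 0, 0, 0, 0.92]
    - [1, 0, 0, 0, 0, 0, 0]

```text
t: 2.2
position: [0.4685, -0.0697, 0.196]
eef_rot: [0.959, -0.283, -0.001, 0.0]
ft_force: [-0.1, -0.4, -0.3]
width: 1.0
grasp_force: 0.0
```

```bash
python3 - <<'E'
from h import *
s=snap("wrist","w3");o=bot.get_obs();print(o["t"],o["position"],o["eef_rot"])
K,T=s["mtx"],s["extrinsics"]
print([proj(p,K,T).round().tolist() for p in [(.547,-.112,.068),(.4985,-.0815,.0678)]])
f=np.array(s["frame"]);h=cv2.cvtColor(f,cv2.COLOR_BGR2HSV)
m=((h[...,0]>95)&(h[...,0]<130)&(h[...,1]>100)).astype(np.uint8)*255
for c in cv2.findContours(m,0,2)[0]:
    if cv2.contourArea(c)>300: print(cv2.contourArea(c),cv2.approxPolyDP(c,4,True)[:,0].tolist())
E
```

```text
2.25 [ 0.46851639 -0.06954748  0.19616886] [ 9.59967085e-01 -2.80112486e-01 -4.12584476e-04  1.44941448e-04]
[[307.0, 98.0], [309.0, 173.0]]
1092.5 [[296, 99], [297, 173], [311, 173], [311, 99]]
```

View pics/w3.png

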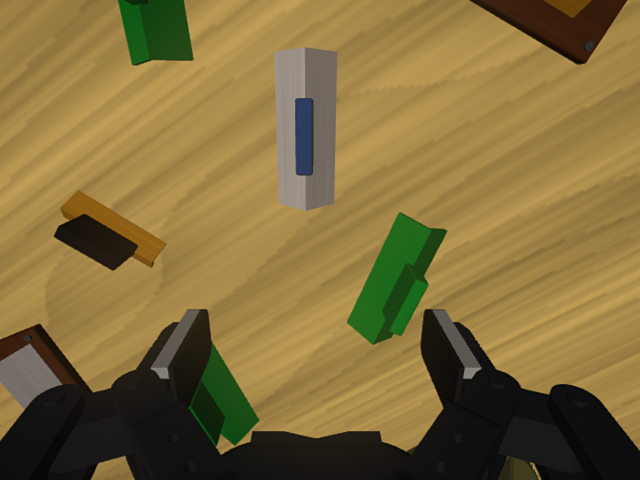

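The blue grip's top face spans columns 296–312 and rows 98–174, and the caul is almost square to the tool. The brass caul is clear, around (110,230).

```bash
python3 - <<'E'
from h import *
from scipy.spatial.transform import Rotation as R
f,K,T=load("w3");o=bot.get_obs();Q=R.from_quat(o["eef_rot"]).as_matrix()
h=cv2.cvtColor(f,cv2.COLOR_BGR2HSV);m=((h[...,0]>95)&(h[...,0]<130)&(h[...,1]>80))
m[:60]=0;m[220:]=0
p=np.argwhere(m)[:,::-1].astype(np.float32)
r=cv2.boxPoints(cv2.minAreaRect(p));w=np.array([onz(q,K,T,.0678) for q in r])
print(r.tolist(),w.round(4).tolist(),[np.linalg.norm(w[i]-w[i-1]).round(4) for i in range(4)])
c=w.mean(0);l=w[1]-w[0] if np.linalg.norm(w[1]-w[0])>.03 else w[2]-w[1]
d=Q.T@(c-o["position"]);print(c,d,d/.03,"yaw in tool",(Q.T@l)[:2],np.arctan2(*(Q.T@l)[1::-1]))
E
```

```text
[[296.0, 99.0], [311.0, 99.0], [311.0, 174.0], [296.0, 174.0]] [[0.5512, -0.1045, 0.0678], [0.5449, -0.1142, 0.0678], [0.4965, -0.0826, 0.0678], [0.5031, -0.0722, 0.0678]] [np.float64(0.0579), np.float64(0.0115), np.float64(0.0579), np.float64(0.0123)]
[ 0.52393599 -0.09337591  0.0678    ] [ 0.05962894 -0.00978078  0.12832153] [ 1.98763137 -0.326026    4.27738449] yaw in tool [-0.05786843 -0.00056881] -3.1317636733112155
```

Request:
step_arm:
  targets:
    - [1, 1, -0.15, 0, 0, 0, 0.1]
    - [1, 1, -0.15, 0, 0, 0, 0]
    - [1, 0, 0, 0.9, 0, 0, 0]
    - [1, 0, 0, 0.9, 0, 0, 0]
    - [1, 0, 0, 0.9, 0, 0, 0]
    - [1, 0, 0, 0.9, 0, 0, 0]
    - [1, 0, 0, 0.9, 0, 0, 0]
    - [1, 0, 0, 0.5, 0, 0, 0]
    - [1, 0, 0, 0.35, 0, 0, 0]
    - [1, 0, 0, 0, 0, 0, 0]
    - [0, 0, 0, 0, 0, 0, 0]
    - [-0.4, 0, 0, 0, 0, 0, 0]
    - [-1, 0, 0, 0, 0, 0, 0]
    - [-1, 0, 0, 0, 0, 0, 0]
    - [-1, 0, 0, 0, 0, 0, 0]
    - [-1, 0, 0, 0, 0, 0, 0]
    - [-1, 0, 0, 0, 0, 0, 0]
    - [-1, 0, 0, 0, 0, 0, 0]

```text
t: 3.75
position: [0.5237, -0.0951, 0.0362]
eef_rot: [0.958, -0.286, 0.0, 0.0]
ft_force: [-0.3, 0.3, -0.2]
width: 0.001
grasp_force: 0.0
```

```bash
python3 - <<'E'
from h import *
f=[np.array(snap(n,n[0]+"4")["frame"]) for n in("wrist","scene","side")]
K,T=load("s4")[1:];print(proj([.5237,-.0951,.0362],K,T))
z=np.vstack([np.hstack([cv2.resize(f[0],(400,300)),cv2.resize(f[1][150:300,200:400],(400,300))]),np.hstack([cv2.resize(f[2][180:330,280:480],(400,300)),cv2.resize(f[0][100:340,160:480],(400,300))])])
cv2.imwrite("pics/z4.png",z);print(bot.get_obs()["width"])
E
```

```text
[361.65274922 254.51770706]
-0.007241522744673705
```

View pics/z4.png

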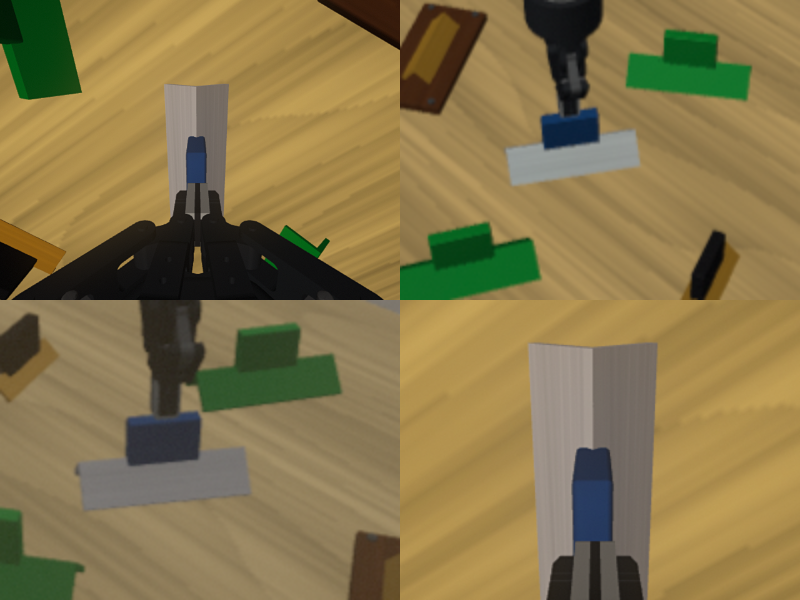

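```bash
python3 - <<'E'
from h import *
o=bot.get_obs();print(o)
snap("scene","c5");p=np.array([.5237,-.0951,.0362])
for n in("w4","s4","c5"):
    f,K,T=load(n);print(n,[proj(p+[0,0,z],K,T).round(1).tolist() for z in(0,.0316,.045)])
a=load("w4")[0][200:350,215:415];b=load("c5")[0][180:255,235:335];c=load("s4")[0][200:300,300:420]
d=load("w4")[0]
cv2.imwrite("pics/z5.png",np.vstack([np.hstack([cv2.resize(a,(400,300)),cv2.resize(b,(400,300))]),np.hstack([cv2.resize(c,(400,300)),cv2.resize(d[280:480,180:447],(400,300))])]))
E
```

```text
{'t': 3.9, 'joints': array([ 1.98686591e-01, -1.00815038e-01, -3.46573854e-01,  1.17638070e-04,
       -1.32502712e+00,  7.92331959e-01]), 'dq': array([ 6.68331221e-04,  7.92783110e-04,  6.39189505e-05,  5.93321015e-04,
        2.57961295e-03, -6.10174272e-04]), 'tau': array([-1.72435906e-03, -2.86448443e+01,  3.37488055e+01,  6.73375145e+00,
       -1.10412431e-03,  4.38680354e-04]), 'position': array([ 0.52365782, -0.09505294,  0.03614048]), 'eef_rot': array([ 9.58279731e-01, -2.85832037e-01,  3.13659233e-05,  4.79380901e-05]), 'ft_force': array([ 0.47676957, -0.63002773, -0.29952345]), 'torque': array([ 0.04322323, -0.0084684 ,  0.00599183]), 'grasp_force': 0.0, 'width': -0.007241522744673705}
w4 [[316.9, 275.2], [317.2, 306.0], [317.3, 322.7]]
s4 [[361.7, 254.5], [362.4, 238.4], [362.7, 231.3]]
c5 [[285.4, 216.8], [284.8, 206.3], [284.6, 201.8]]
```

View pics/z5.png

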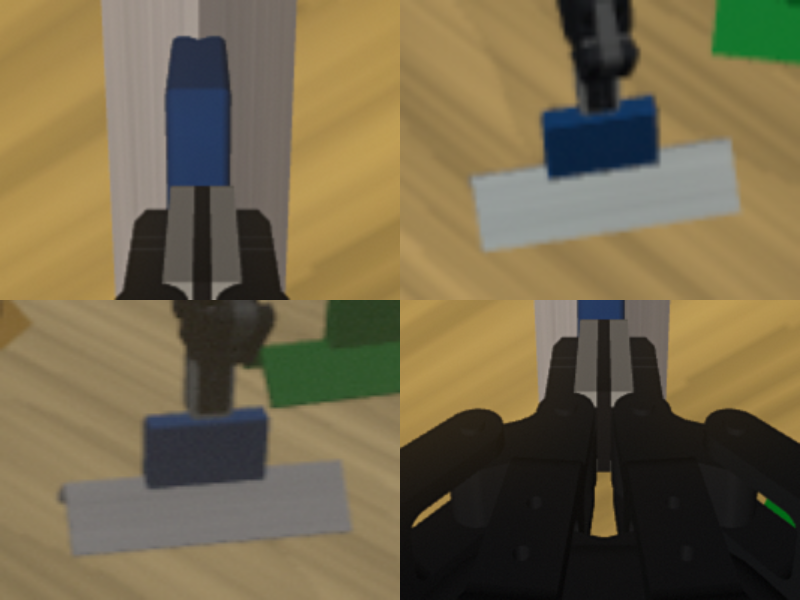

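The fingers shut with nothing between them, and their visible tips end on the top of the grip in every view. I'll raise the arm, with the fingers still shut, and measure where the tips really are.

Request:
step_arm:
  targets:
    - [-1, 0, 0, -1, 0, 0, 0]
    - [-1, 0, 0, -1, 0, 0, 0]
    - [-1, 0, 0, 0, 0, 0, 0]

```text
t: 4.2
position: [0.5268, -0.0957, 0.1031]
eef_rot: [0.958, -0.286, 0.005, -0.001]
ft_force: [1.2, 0.4, 1.0]
width: -0.004
grasp_force: 0.0
```

```bash
python3 - <<'E'
from h import *
o=bot.get_obs();p=o["position"];print(o["t"],p)
for n,k in(("scene","c6"),("side","d6"),("wrist","w6")):
    snap(n,k);f,K,T=load(k);print(k,[proj(p+[0,0,z],K,T).round(1).tolist() for z in(0,.0316)])
b=load("c6")[0][140:240,220:353];c=load("d6")[0][170:270,300:433];a=load("w6")[0]
cv2.imwrite("pics/z6.png",np.vstack([np.hstack([cv2.resize(b,(400,300)),cv2.resize(c,(400,300))]),np.hstack([cv2.resize(a[200:350,215:415],(400,300)),cv2.resize(a,(400,300))])]))
E
```

```text
4.2 [ 0.52678502 -0.09573436  0.10306218]
c6 [[282.9, 194.7], [282.2, 183.4]]
d6 [[364.9, 218.9], [365.8, 201.2]]
w6 [[316.0, 275.7], [315.9, 307.6]]
```

View pics/z6.png

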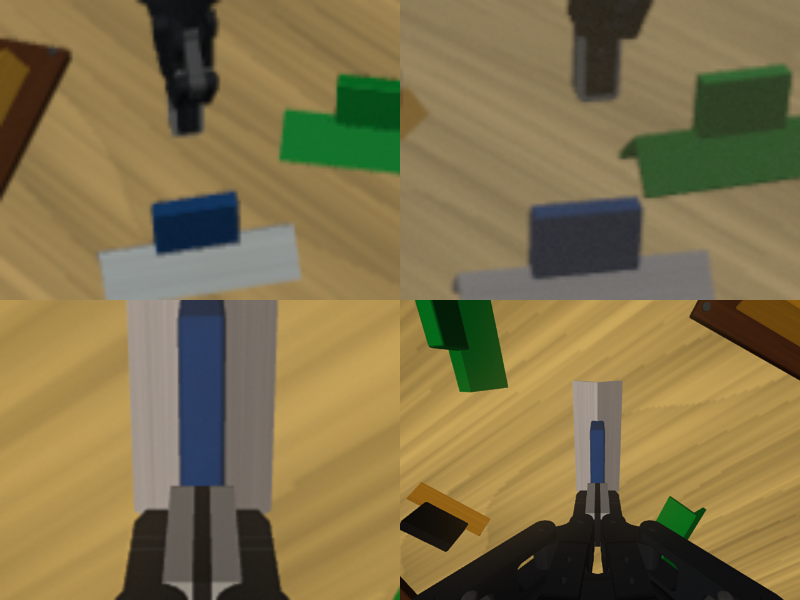

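The visible tip is at scene (281.7,184.7) and side (365.7,203). Both put the real fingertip about 30 mm above the reported TCP, while sideways it is on target. I'll therefore command 30 mm lower and grasp again.

Request:
step_arm:
  targets:
    - [1, 0, 0, 0, 0, 0, 0]
    - [1, 0, 0, 0, 0, 0, 0]
    - [1, 0, 0, 0, 0, 0, 0]
    - [1, 0, 0, 0, 0, 0, 0]
    - [1, 0, 0, 0, 0, 0, 0]
    - [1, 0, 0, 0, 0, 0, 0]
    - [1, 0, 0, 0.8, 0, 0, 0]
    - [1, 0, 0, 0.8, 0, 0, 0]
    - [1, 0, 0, 0.6, 0, 0, 0]
    - [1, 0, 0, 0.5, 0, 0, 0]
    - [1, 0, 0, 0.2, 0, 0, 0]
    - [1, 0, 0, 0, 0, 0, 0]
    - [0, 0, 0, 0, 0, 0, 0]
    - [-1, 0, 0, 0, 0, 0, 0]
    - [-1, 0, 0, 0, 0, 0, 0]
    - [-1, 0, 0, 0, 0, 0, 0]
    - [-1, 0, 0, 0, 0, 0, 0]
    - [-1, 0, 0, 0, 0, 0, 0]
    - [-1, 0, 0, 0, 0, 0, 0]

```text
t: 5.93
position: [0.5239, -0.0951, 0.0096]
eef_rot: [0.958, -0.286, 0.0, 0.0]
ft_force: [-0.4, 0.7, 2.1]
width: 0.151
grasp_force: 60.7
```

Request:
step_arm:
  targets:
    - [-1, 0, 0, -0.3, 0, 0, 0]
    - [-1, 0, 0, -0.7, 0, 0, 0]
    - [-1, 0, 0, -1, 0, 0, 0]
    - [-1, 0, 0, -1, 0, 0, 0]
    - [-1, 0, 0, -1, 0, 0, 0]
    - [-1, 0, 0, 0, 0, 0, 0]

```text
t: 6.43
position: [0.5266, -0.0957, 0.1371]
eef_rot: [0.958, -0.286, 0.005, -0.001]
ft_force: [0.9, 0.3, 0.6]
width: 0.149
grasp_force: 60.5
```

Request:
step_arm:
  targets:
    - [-1, -0.5, -0.5, 0, 0, 0, 0]
    - [-1, -0.8, -0.8, 0, 0, 0, 0]
    - [-1, -0.8, -0.8, 0, 0, 0, 0]
    - [-1, -0.8, -0.8, 0, 0, 0, 0]
    - [-1, -0.8, -0.8, 0, 0, 0, 0]
    - [-1, -0.8, -0.8, 0, 0, 0, 0]
    - [-1, -0.8, -0.8, 0, 0, 0, 0]
    - [-1, -0.8, -0.8, 0, 0, 0, 0]
    - [-1, -0.8, -0.8, 0, 0, 0, 0]
    - [-1, -0.8, -0.8, 0, 0, 0, 0]
    - [-1, -0.8, -0.8, 0, 0, 0, 0]
    - [-1, -0.8, -0.8, 0, 0, 0, 0]
    - [-1, -0.8, -0.8, 0, 0, 0, 0]
    - [-1, -0.2, -0.2, 0, 0, 0, 0]
    - [-1, 0, 0, 0, 0, 0, -0.95]
    - [-1, 0, 0, 0, 0, 0, -0.95]
    - [-1, 0, 0, 0, 0, 0, -0.95]
    - [-1, 0, 0, 0, 0, 0, -0.95]
    - [-1, 0, 0, 0, 0, 0, 0]

```text
t: 8.02
position: [0.4343, 0.3326, 0.1291]
eef_rot: [0.995, -0.098, -0.0, 0.0]
ft_force: [0.1, -0.6, -1.9]
width: 0.152
grasp_force: 60.4
```

```bash
python3 - <<'E'
from h import *
o=bot.get_obs();print(o["t"],o["position"],o["eef_rot"],o["width"],o["grasp_force"])
for n,k in(("scene","c7"),("side","d7"),("wrist","w7")): snap(n,k)
a,b,c=[load(k)[0] for k in("c7","d7","w7")]
cv2.imwrite("pics/z7.png",np.vstack([np.hstack([cv2.resize(a[210:360,390:590],(400,300)),cv2.resize(b[80:230,90:290],(400,300))]),np.hstack([cv2.resize(c,(400,300)),cv2.resize(c[0:300,120:520],(400,300))])]))
E
```

```text
8.0167 [0.43429706 0.33261394 0.12907907] [ 9.95180800e-01 -9.80567034e-02 -1.55048651e-04  1.86789433e-04] 0.15236296370609143 60.36424398422241
```

View pics/z7.png

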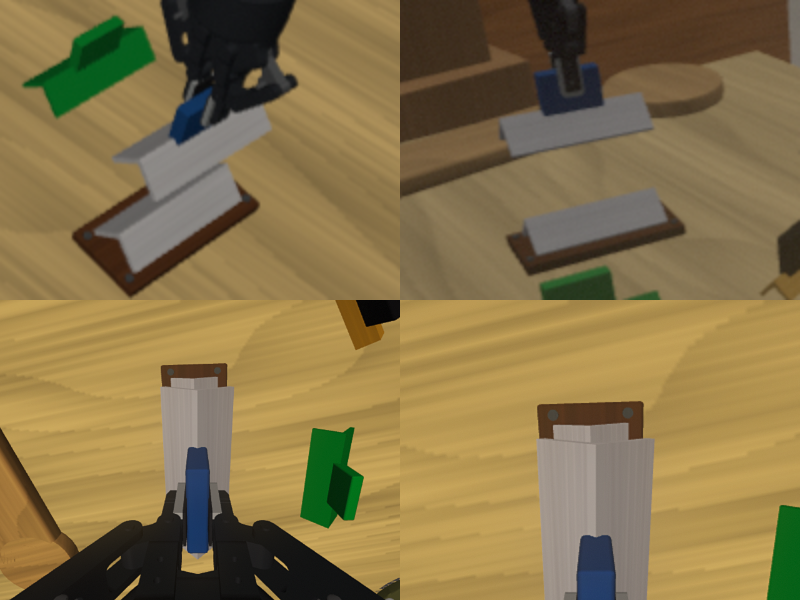

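The caul is held level over the stand and nearly in line. I'll compare the ridge ends numerically: w7 far ends at about (317,143) for the caul and (311,127) for the stand, and the d7 ridge ends.

```bash
python3 - <<'E'
from h import *
from scipy.spatial.transform import Rotation as R
o=bot.get_obs();Q=R.from_quat(o["eef_rot"]).as_matrix()
_,K,T=load("w7");_,Kd,Td=load("d7");_,Kc,Tc=load("c7");_,K2,T2=load("w2")
zc=.0318+.1195;zs=.0438
P={"caul w far":onz((317,143),K,T,zc),"caul d L":onz((141,139),Kd,Td,zc),"caul d R":onz((211,127),Kd,Td,zc),"caul c near":onz((459,289),Kc,Tc,zc),
"st w far":onz((311,127),K,T,zs),"st d L":onz((152,189.7),Kd,Td,zs),"st d R":onz((218,174.5),Kd,Td,zs),"st w2 near":onz((258,164),K2,T2,zs)}
for k,p in P.items(): print(k,p.round(4),"tool mm",((Q.T@(p-o["position"]))[:2]*1e3).round(1))
# edge lines in wrist: silver mask edges at rows
f=load("w7")[0];h=cv2.cvtColor(f,cv2.COLOR_BGR2HSV);m=(h[...,1]<50)&(h[...,2]>90)
for r in(124,128,132,136,140,145,155,200,240):
    x=np.flatnonzero(m[r,220:400])+220;print(r,x.min() if len(x) else 0,x.max() if len(x) else 0)
E
```

```text
caul w far [0.5029 0.3188 0.1513] tool mm [69.9 -0.2]
caul d L [0.366  0.3424 0.1513] tool mm [-69.    4.2]
caul d R [0.4984 0.31   0.1513] tool mm [67.2  9.3]
caul c near [0.5046 0.3184 0.1513] tool mm [71.7 -0.2]
st w far [0.504  0.3223 0.0438] tool mm [70.3 -3.9]
st d L [0.3657 0.3428 0.0438] tool mm [-69.4   3.9]
st d R [0.5022 0.315  0.0438] tool mm [70.   3.6]
st w2 near [0.3656 0.3463 0.0438] tool mm [-70.1   0.5]
124 327 347
128 273 347
132 274 347
136 274 347
140 257 373
145 257 373
155 257 372
200 260 370
240 262 368
```

The stand's far end sits about 4.5 mm towards tool −y and its near end is in line. I'll correct yaw and y, then descend to just short of contact.

Request:
step_arm:
  targets:
    - [-1, 0, -0.07, 0, 0, 0, -0.3]
    - [-1, 0, 0, 0.5, 0, 0, 0]
    - [-1, 0, 0, 0.8, 0, 0, 0]
    - [-1, 0, 0, 0.5, 0, 0, 0]
    - [-1, 0, 0, 0, 0, 0, 0]

```text
t: 8.58
position: [0.4331, 0.3332, 0.071]
eef_rot: [0.996, -0.086, -0.002, 0.002]
ft_force: [-0.4, -0.7, -1.9]
width: 0.15
grasp_force: 60.3
```

```bash
python3 - <<'E'
from h import *
o=bot.get_obs();print(o["position"])
snap("wrist","w8");snap("scene","c8");snap("side","d8")
f=load("w8")[0];h=cv2.cvtColor(f,cv2.COLOR_BGR2HSV);m=(h[...,1]<50)&(h[...,2]>90)
for r in range(84,170,4):
    x=np.flatnonzero(m[r,220:400])+220;print(r,x.min() if len(x) else 0,x.max() if len(x) else 0,end=";")
a,b=[load(k)[0] for k in("c8","d8")]
cv2.imwrite("pics/z8.png",np.vstack([np.hstack([cv2.resize(a[240:360,410:570],(400,300)),cv2.resize(b[110:230,100:260],(400,300))]),np.hstack([cv2.resize(f,(400,300)),cv2.resize(f[70:190,240:400],(400,300))])]))
E
```

```text
[0.43310844 0.33315031 0.07095682]
84 0 0;88 0 0;92 0 0;96 0 0;100 0 0;104 0 0;108 0 0;112 0 0;116 0 0;120 0 0;124 0 0;128 266 359;132 266 359;136 267 358;140 257 373;144 257 373;148 257 373;152 257 373;156 258 372;160 258 372;164 258 372;168 258 372;
```

View pics/z8.png

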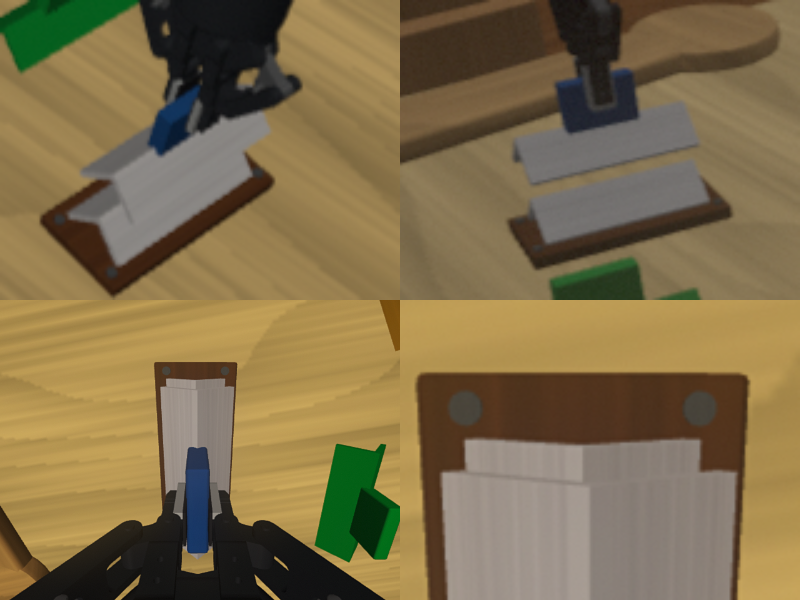

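The scene, side and wrist views agree: the caul is parallel to the stand with its ends flush, about 2 mm off towards +y and 42 mm above nesting. I'll shift it slightly and lower it slowly.

Request:
step_arm:
  targets:
    - [-1, 0, -0.06, 0.5, 0, 0, 0]
    - [-1, 0, 0, 0.4, 0, 0, 0]
    - [-1, 0, 0, 0.2, 0, 0, 0]
    - [-1, 0, 0, 0.1, 0, 0, 0]
    - [-1, 0, 0, 0.08, 0, 0, 0]
    - [-1, 0, 0, 0, 0, 0, 0]

```text
t: 9.23
position: [0.4352, 0.3365, 0.0367]
eef_rot: [0.996, -0.085, 0.0, 0.0]
ft_force: [-0.1, -0.0, -1.2]
width: 0.149
grasp_force: 60.4
```

Request:
step_arm:
  targets:
    - [-1, 0, 0, 0.05, 0, 0, 0]
    - [-1, 0, 0, 0, 0, 0, 0]

```text
t: 9.4
position: [0.4353, 0.3367, 0.0355]
eef_rot: [0.996, -0.085, 0.0, -0.0]
ft_force: [0.2, -0.1, -2.2]
width: 0.15
grasp_force: 60.4
```

Request:
step_arm:
  targets:
    - [-1, 0, 0, 0.06, 0, 0, 0]
    - [-1, 0, 0, 0.06, 0, 0, 0]
    - [-1, 0, 0, 0, 0, 0, 0]

```text
t: 9.65
position: [0.435, 0.3364, 0.0313]
eef_rot: [0.996, -0.085, -0.0, 0.0]
ft_force: [0.1, 0.6, -1.5]
width: 0.152
grasp_force: 60.5
```

Request:
step_arm:
  targets:
    - [-1, 0, 0, 0.05, 0, 0, 0]
    - [-1, 0, 0, 0, 0, 0, 0]

```text
t: 9.82
position: [0.4353, 0.3363, 0.0306]
eef_rot: [0.996, -0.085, 0.0, 0.0]
ft_force: [-0.8, -1.5, 1.1]
width: 0.148
grasp_force: 60.8
```

Request:
step_arm:
  targets:
    - [-1, 0, 0, 0.05, 0, 0, 0]
    - [-1, 0, 0, 0, 0, 0, 0]

```text
t: 9.98
position: [0.4356, 0.3362, 0.0304]
eef_rot: [0.996, -0.085, 0.001, 0.0]
ft_force: [-4.4, -4.5, 9.5]
width: 0.151
grasp_force: 61.8
```

Contact is at 9.5 N, within about 2 mm of nested height. I'll release and retreat straight up.

Request:
step_arm:
  targets:
    - [-0.5, 0, 0, 0, 0, 0, 0]
    - [-0.3, 0, 0, 0, 0, 0, 0]
    - [0, 0, 0, 0, 0, 0, 0]
    - [0.2, 0, 0, 0, 0, 0, 0]
    - [0.2, 0, 0, 0, 0, 0, 0]
    - [0.2, 0, 0, -0.4, 0, 0, 0]
    - [0.2, 0, 0, -0.8, 0, 0, 0]
    - [0.2, 0, 0, -1, 0, 0, 0]
    - [0.2, 0, 0, -1, 0, 0, 0]
    - [0.2, 0, 0, -1, 0, 0, 0]
    - [0.2, -1, 0, 0, 0, 0, 0]
    - [0.2, 0, 0, 0, 0, 0, 0]

```text
t: 10.98
position: [0.4045, 0.3432, 0.1585]
eef_rot: [0.996, -0.084, 0.001, -0.003]
ft_force: [1.7, 0.4, -0.9]
width: 0.604
grasp_force: 0.0
```

```bash
python3 - <<'E'
from h import *
for n,k in(("scene","c9"),("side","d9"),("wrist","w9")): snap(n,k)
a,b,f=[load(k)[0] for k in("c9","d9","w9")]
cv2.imwrite("pics/z9.png",np.vstack([np.hstack([cv2.resize(a[240:360,410:570],(400,300)),cv2.resize(b[110:230,100:260],(400,300))]),np.hstack([cv2.resize(f,(400,300)),cv2.resize(f[70:270,200:467],(400,300))])]))
_,K,T=load("w9");h=cv2.cvtColor(f,cv2.COLOR_BGR2HSV);m=((h[...,0]>95)&(h[...,0]<130)&(h[...,1]>80));m[320:]=0
r=cv2.boxPoints(cv2.minAreaRect(np.argwhere(m)[:,::-1].astype(np.float32)));w=np.array([onz(q,K,T,.0869) for q in r]);print(w.round(3).tolist(),w.mean(0))
E
```

```text
[[0.45, 0.368, 0.087], [0.551, 0.179, 0.087], [0.516, 0.149, 0.087], [0.401, 0.342, 0.087]] [0.47956189 0.2595972  0.0869    ]
```

View pics/z9.png

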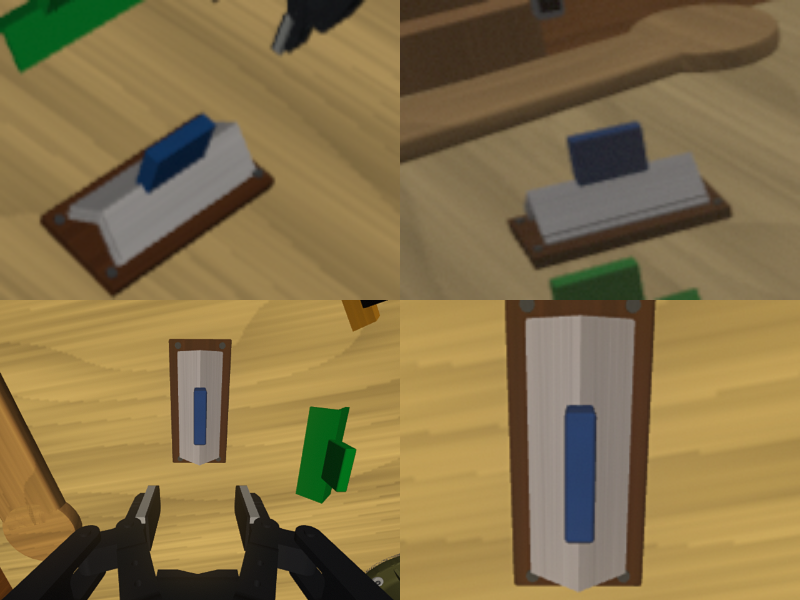

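The caul is seated and released, with ridge ends in w9 at about (320,81) and (319,263). A quick check on flushness before handing in.

```bash
python3 - <<'E'
from h import *
_,K,T=load("w9")
a=onz((320,80.7),K,T,.0509);b=onz((319.3,263.3),K,T,.0509);c=(a+b)/2;s=np.array([.3656,.3463]),np.array([.504,.3223])
d=(s[1]-s[0])/np.linalg.norm(s[1]-s[0]);e=c[:2]-(s[0]+s[1])/2
print(a,b,np.linalg.norm(a-b),"along/across",e@d,e@[-d[1],d[0]])
_,K,T=load("c9");h=lambda u,v:((u/2.5)+410,v/2.5+240)
print(onz(h(103,222),K,T,.0509),onz(h(233,124),K,T,.0509))
E
```

```text
[0.50410905 0.32323111 0.0509    ] [0.36676101 0.34668745 0.0509    ] 0.13933658801187465 along/across 0.0005130472053049023 0.0007580841519963482
[0.51265854 0.32896983 0.0509    ] [0.37167765 0.34587732 0.0509    ]
```

The ends are flush to 0.5 mm and the ridges line up within 1 mm. Handing in.

```bash
python3 -c "
from rig import workorder
print(workorder.sign_off())"
```

```text
the job is handed in; nothing more can be done
None
```

The aluminium caul is nested on its stand and released, measured flush to about 0.5 mm and in line within about 1 mm; the brass caul was not touched, and the job is handed in (no verdict was returned).

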